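# Refill the sprung order-tile dispenser

## Robot

A 6-joint arm with a two-finger parallel gripper is mounted at the origin on a cart in front of the work surface, level with it; the furniture and walls round the work are solid. World frame = base frame: x ahead of the robot, y to its left, z up, the work surface at z = 0. Lengths are in m, angles in degrees, forces in N, time in s.
With the tool pointing down it reaches from about 0.375 to 0.9 m from the base axis. Payload 3.1 kg.
Tool frame: the origin (TCP) lies on the centre line of the jaws, within the pads' length; the fingertips stand 11 mm ahead of it and the grasp point (between the pads) lies 8 mm behind it; z points along the fingers, y is the line along which they close (so a half turn about z gives the same grasp; the last joint's range is limited). The gripper opens to 87 mm and grips with 3 to 60 N. Pads are 19 mm wide; open, the fingers measure 117 mm over their backs; the gripper's body (75 mm by 190 mm) begins 51 mm behind the grasp point.
Start: joints at [56.58, 30.224, 82.088, -0, 67.689, -10.227], TCP at [0.246, 0.574, 0.234] pointing down, gripper open.
Joint ranges: [-176.69, 176.69], [-43.24, 126.21], [12.49, 139.97], [-82, 262], [0, 151.66], [-163.58, 163.58]. Speed limits (degrees/s): [159.86, 159.86, 180, 180, 180, 180].

## Interface

Orientations are given as a 3x3 rotation matrix whose columns are the frame's x, y, z axes.
In Python, from rig import * gives the robot as it stands.
- The arm moves only by the shell command python3 -m inch 'ROWS'. ROWS is JSON, a list of rows, each an object of numbers: "gripper": the opening in per cent of the stroke, from 0 (shut) to 100 (fully open); "dx", "dy", "dz": the shift along the tool's x, y, z in mm; "turn": the turn about the tool's z in rad. A call has 1 to 12 rows; each row is the pose to reach, as a shift and turn from the pose commanded when the call began, along the tool's axes at that moment; what a row does not reach only later rows make up. A row lasts 1/10 s, in which the tool goes at most 50 mm and 8.59 degrees, less where a joint would pass 70% of its speed; a pose out of reach is approached as far as the arm can. A call with a gripper value outside its range is refused whole. The fingers move at their own pace and stop on an object; the grip force is fixed at half the most. Time passes only in rows, so rows that repeat a pose let the fingers close. It gives the time, the measured TCP pose, the force and the opening at its end, in the units of the state.
- read_state(): the state, without advancing time (a new reading comes with each control period).
- capture(name): name is "scene" or "top" or "wrist"; returns the picture (420x560x3 uint8, red, green, blue); there is no depth.
- get_calibration(name): a dict with "camera_matrix" (3x3 intrinsics, pixels), "world_to_cam" (4x4, takes a point from world to camera coordinates); the wrist camera has in their place "T_tool_cam" (4x4, takes a point from camera to tool coordinates, whose origin is the TCP and whose axes are the flange's). Camera axes: x right, y down, z forward; pixel columns grow to the right and rows downward; lengths in m; the calibration is good to about 2 mm. A picture is of the moment at which its call begins: read the wrist's pose just before it. get_calibration takes no time and is no camera call.
- hand_in(): hands the job in, once; it reports no verdict.
Trained networks look in the newest picture that a camera, given by its name, has taken for a name from the list of things; names that differ only in an ending like _2 or _b are one class to them, and where a whole thing is asked for, a point or a joint stands for the part that bears it (a point fixed in the world has none). Each returns a list of dicts, best first, with "score" (0 to 1); they miss things now and then, are a little off and sometimes report something else, mostly with a low value. They report only what shows in the picture. A call takes as long as a camera call. They do not tell look-alikes from the thing itself.
- recognise(camera, query): "extent" ([centre column, centre row, width, height] in pixels, round what is visible of it).
The state is a dict: "time_s": time; "joint_positions": joint angles; "qvel": joint speeds; "tau": joint torques, N m; "position": TCP position; "tcp_rot": TCP orientation; "force": force on the tool from outside, world axes, zero at the start; "moment": the same for the moment, N m; "opening": opening from 0.0 (shut) to 1.0 (fully open).
Only numpy, scipy, OpenCV 4.12 (cv2) and the standard library are available. Lean on these libraries where they do the work, as an engineer would, in place of code of your own. Each camera call takes 0.05 s, during which the arm holds its last target. There are 200 camera calls.

## Task

Refill the order-tile dispenser: push the red tile (the 'nearly empty' marker, which belongs at the bottom) face up down through the entry and past the two sprung lips until they snap over it and it stays when you let go, then push the white tile in on top of it in the same way. Keep the tile level; press gently and only as far as needed: the sleeve's height is adjustable and the full magazine soon goes solid, so feel for it and do not force it. Leave the mug, timer, spice jar and tape roll where they are.

Things in the scene. Friction and masses are not known exactly. Their poses are not given: they have to be found in the camera images.
- magazine: Order-tile dispenser, fixed to the desk. Origin: centre of the underside of its grey 190 x 90 x 8 mm foot; x along its length, z up. Grey cheeks at x = +-76 to 82 mm carry the entry: four aluminium corner guides with flared tops, highest point 99 mm. It takes tiles lying flat, length along x, either way round. Over 50 N on the dispenser damages it.
- rest_level (a point): On the entry's axis, 87 mm above the foot's underside: where the underside of a tile set down in the entry rests on two light sprung catches (they give way at 3 to 7 N). Play in the guides 1.2 mm at each end, 1.3 mm at each side; both long sides are open, from top to bottom, over the middle 54 mm, so fingers can straddle a tile there. A tilted tile jams.
- lip_level (a point): 58 mm above the foot's underside: mean height of the flat undersides of the two steel retaining lips in the sleeve below the entry; they overhang a tile's ends by 4 mm and yield outward at 5 to 14 N. Sleeve, lips, yellow follower and its stop are clamped together up to 8 mm above or below the mean height; this setting is NOT reported.
- stop_level (a point): 27 mm above the foot's underside (same unreported +-8 mm): top of the follower at its solid stop. It starts level with the lips' undersides, pushes up with 3 to 7 N, travels 30.5 mm. A tile pushed 35 to 51 mm down from rest snaps under the lips and stays; if not, it pops up. Past the snap 16.5 mm of travel are left with one tile in, 2.5 mm with two.
- red_tile: Red plastic order tile with a white inlay on its face, 76 x 34 x 14 mm (its own x, y, z), 50 g more or less; origin at the centre of its underside, x along its length, z up through the face. Lies flat, face up, on the desk. Goes in first.
- white_tile: White plastic order tile with a blue inlay on its face, 76 x 34 x 14 mm (its own x, y, z), 50 g more or less; origin at the centre of its underside, x along its length, z up through the face. Lies flat, face up, on the desk. Goes in second.
- mug_1: Spotted white mug, 78 mm across and 93 mm high; stands by. Origin near the centre of its underside.
- timer: White and red round kitchen timer, 72 mm across, 46 mm high; stands by. Origin at the centre of its underside.
- spice_jar: Spice jar with a red cap, 45 mm across, 106 mm high; stands by. Origin at the centre of its underside.
- tape_2: Roll of brown tape, 94 mm across, 48 mm high, lying flat; stands by. Origin at the centre of its underside.
There are look-alikes about, which are no part of the job. Leave any green look-alike of the white_tile alone. Of the things that look like the red_tile, take the one that is farthest to the robot's right at the start.

How it is judged (in metres and radians):
On the way:
1. the red tile alone is snapped in under the lips and let go (z of red_tile in the frame of magazine between 0.032 and 0.056 m and horizontal distance between red_tile and magazine below 0.006 m and angle between the x axis of red_tile and the x axis of magazine, either way round below 0.08 rad and angle between red_tile's own z axis and vertical below 0.07 rad and linear speed of red_tile below 0.02 m/s and contact force between the fingers and red_tile below 0.3 N), for 0.3 s.
At the end, for the whole second after the job is handed in: Both tiles are let go, level and at rest in the sleeve, within 6 mm of its centre line, held down under the lips: the red one at the bottom (underside 18 to 42 mm above the dispenser's origin), the white one on it (32 to 56 mm) (z of red_tile in the frame of magazine between 0.018 and 0.042 m and horizontal distance between each of red_tile, white_tile and magazine below 0.006 m and angle between the x axis of each of red_tile, white_tile and the x axis of magazine, either way round below 0.08 rad and angle between each of red_tile, white_tile's own z axis and vertical below 0.07 rad and linear speed of each of red_tile, white_tile below 0.02 m/s and contact force between the fingers and red_tile below 0.3 N and z of white_tile in the frame of magazine between 0.032 and 0.056 m and contact force between the fingers and white_tile below 0.3 N); the robot touches nothing.
It fails at once if more than 50 N on the dispenser (contact force between magazine and anything else above 50 N).
It fails at once if the spotted mug shifted by more than 25 mm (distance of mug_1 from where it was at the start of the episode above 0.025 m).
It fails at once if the kitchen timer shifted by more than 25 mm (distance of timer from where it was at the start of the episode above 0.025 m).
It fails at once if the spice jar shifted by more than 25 mm (distance of spice_jar from where it was at the start of the episode above 0.025 m).
It fails at once if the tape roll shifted by more than 25 mm (distance of tape_2 from where it was at the start of the episode above 0.025 m).
It also fails if it takes over 67 s, if anything falls off the work surface, if the arm or the gripper's body presses on something with over 40 N, if the wrist force passes 120 N, or if a joint passes its speed limit or range.

## Working session

There is one attempt and no reset: what is moved stays moved. The work goes in short steps, Python scripts to look and compute and a shell command to move; the robot and the scene stay as the last step left them, time stands still between calls to the robot, and variables do not carry over. Pictures are saved under pics/ and viewed, on a budget of 10 in all, crops included, one or two more only if the job needs it, and the job is handed in when it is done.

```bash
mkdir -p pics; ls; python3 - <<'E'
from rig import *
import cv2
s=read_state();print(s['time_s'],s['position'],s['tcp_rot'],s['force'],s['opening'])
for n in ['scene','top']:
    im=capture(n);cv2.imwrite(f'pics/{n}0.png',im[:,:,::-1])
    for q in ['magazine','red_tile','white_tile']:
        print(n,q,[(r['score'],r['extent']) for r in recognise(n,q)])
    c=get_calibration(n);print(c)
print(get_calibration('wrist'))
E
```

```text
pics
0.0 [0.24571715 0.5738938  0.23256925] [[-9.19190578e-01  3.93811293e-01 -1.16092102e-03]
 [ 3.93812844e-01  9.19188867e-01 -1.80832496e-03]
 [ 3.54966886e-04 -2.11938088e-03 -9.99997691e-01]] [ 0.31118724 -0.37466039  0.3881256 ] 1.0020424511609565
scene magazine [(0.94, [278.2, 249.8, 80.8, 82.1])]
scene red_tile [(0.75, [205.2, 209.1, 29.5, 25.3]), (0.72, [184.4, 184.6, 32.6, 15.5])]
scene white_tile [(0.77, [305.5, 305.5, 18.7, 32.2]), (0.59, [212.2, 288.8, 33.3, 33.8]), (0.55, [257.6, 332.4, 33.6, 21.4])]
{'camera_matrix': array([[526.1503699 ,   0.        , 282.60039184],
       [  0.        , 526.1503699 , 209.14104397],
       [  0.        ,   0.        ,   1.        ]]), 'world_to_cam': array([[ 0.91050733, -0.4129945 ,  0.0202964 , -0.56804793],
       [-0.27229477, -0.63580723, -0.72222207,  0.19606775],
       [ 0.31117834,  0.65206189, -0.69136339,  1.19314907],
       [ 0.        ,  0.        ,  0.        ,  1.        ]])}
top magazine [(0.61, [312.5, 228.2, 58.3, 80.3])]
top red_tile [(0.68, [180.6, 288.4, 12.5, 32.3]), (0.62, [222.2, 275.1, 24.1, 26.7])]
top whit
[... 379 characters left out ...]
122409,  0.05344406, -0.23209372,  0.60325326],
       [ 0.23206057, -0.0069111 , -0.97267679,  1.29762607],
       [ 0.        ,  0.        ,  0.        ,  1.        ]])}
{'camera_matrix': array([[316.63290725,   0.        , 280.55956823],
       [  0.        , 316.63290725, 211.14041864],
       [  0.        ,   0.        ,   1.        ]]), 'T_tool_cam': array([[-2.02303069e-03, -9.54599832e-01, -2.97884319e-01,
         8.28161810e-02],
       [ 9.99997926e-01, -2.00073685e-03, -3.79756244e-04,
        -3.32671618e-05],
       [-2.33472888e-04, -2.97884469e-01,  9.54601900e-01,
        -1.51500529e-01],
       [ 0.00000000e+00,  0.00000000e+00,  0.00000000e+00,
         1.00000000e+00]])}
```

```bash
python3 - <<'E'
import cv2,numpy as np
a=cv2.imread('pics/top0.png')[150:350,130:420];b=cv2.imread('pics/scene0.png')[130:370,130:380]
a=cv2.resize(a,None,fx=2.75,fy=2.75,interpolation=cv2.INTER_CUBIC)
cv2.imwrite('pics/c_top.png',a)
b=cv2.resize(b,None,fx=2.4,fy=2.4,interpolation=cv2.INTER_CUBIC)
cv2.imwrite('pics/c_sc.png',b);print(a.shape,b.shape)
E
```

```text
(550, 798, 3) (576, 600, 3)
```

View pics/c_top.png

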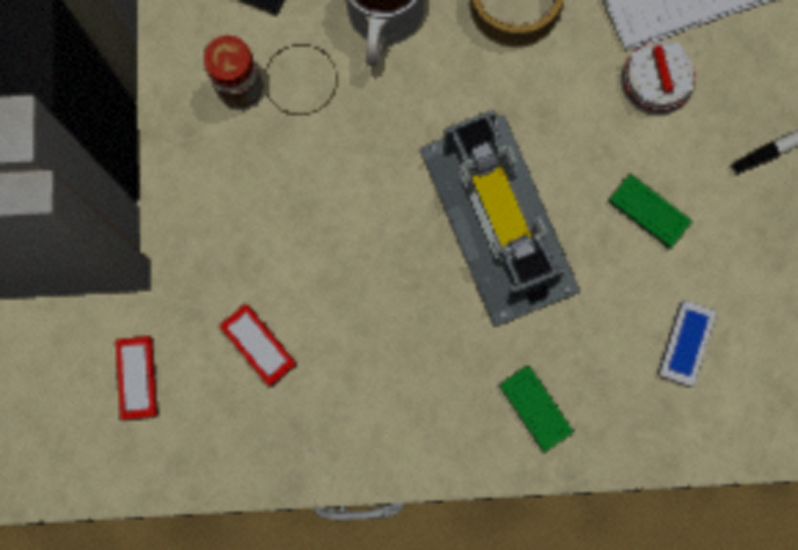

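View pics/c_sc.png

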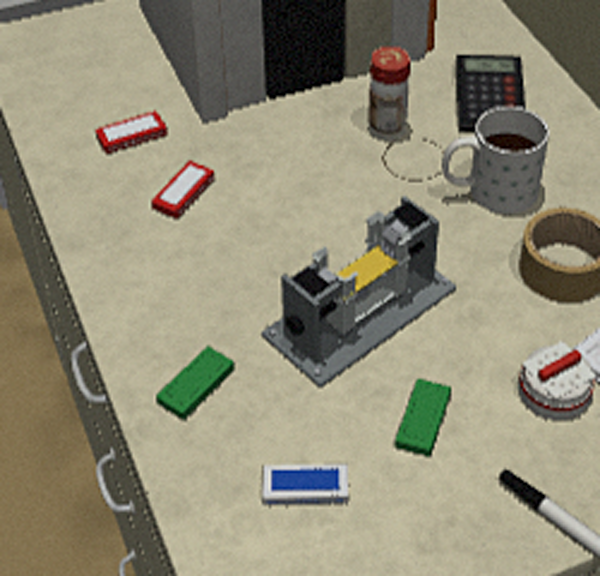

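The top view shows two red tiles, at crop (136,378) and (258,345). The second is the right-hand one, so that is the target. The white/blue tile is at (687,343), the dispenser at (500,215), and two green look-alikes stand nearby. The scene view agrees.

```bash
cat > h.py <<'E'
from rig import *
import cv2,numpy as np
def cam(n,st=None):
    c=get_calibration(n);K=c['camera_matrix']
    if n=='wrist':
        T=np.eye(4);T[:3,:3]=st['tcp_rot'];T[:3,3]=st['position'];M=np.linalg.inv(T@c['T_tool_cam'])
    else: M=c['world_to_cam']
    return K,M
def toplane(K,M,px,z):
    px=np.atleast_2d(px).astype(float)
    d=(np.linalg.inv(K)@np.c_[px,np.ones(len(px))].T).T@M[:3,:3]
    o=-M[:3,:3].T@M[:3,3]
    return o+d*((z-o[2])/d[:,2])[:,None]
def proj(K,M,P):
    p=(M[:3,:3]@np.atleast_2d(P).T).T+M[:3,3];p=(K@p.T).T;return p[:,:2]/p[:,2:]
def mask(im,col):
    h=cv2.cvtColor(im,cv2.COLOR_RGB2HSV);H,S,V=[h[...,i].astype(int) for i in range(3)]
    return {'red':((H<8)|(H>172))&(S>120)&(V>70),'blue':(H>100)&(H<130)&(S>120)&(V>50),'yellow':(H>20)&(H<33)&(S>170)&(V>90)}[col].astype(np.uint8)
def blob(im,col,near,K,M,z):
    n,l,s,c=cv2.connectedComponentsWithStats(mask(im,col))
    i=min([k for k in range(1,n) if s[k,4]>25],key=lambda k:np.hypot(*(c[k]-near)))
    ys,xs=np.where(l==i);P=toplane(K,M,np.c_[xs,ys],z)[:,:2]
    r=cv2.minAreaRect((P*1000).astype(np.float32));(w,h)=r[1];a=r[2] if w>h else r[2]+90
    a=(a+90)%180-90
    return np.array(r[0])/1000,sorted(r[1]),a,s[i,4]
def ee(st):
    R=np.array(st['tcp_rot']);p=np.array(st['position']);return p,R
def togo(st,xyz,yaw):
    """tool-axis shift (mm) to TCP xyz and turn (rad) making tool y point along world yaw+90 (tool x along yaw line), half-turn free"""
    p,R=ee(st);d=R.T@(np.array(xyz)-p)*1000
    cur=np.degrees(np.arctan2(R[1,0],R[0,0]));t=(cur-yaw+90)%180-90  # tool z down: +turn lowers world yaw
    return d.round(1),np.radians(t).round(4)
E
python3 - <<'E'
from h import *
st=read_state()
for n,rn,bn,yn in [('top',(222,275),(376,274),(312,226)),('scene',(205,209),(257,332),(280,240))]:
    im=cv2.imread(f'pics/{n}0.png')[:,:,::-1].copy();K,M=cam(n)
    for c,p,z in [('red',rn,.014),('blue',bn,.014),('yellow',yn,.058)]: print(n,c,blob(im,c,p,K,M,z))
E
```

```text
top red (array([0.4492843 , 0.10824301]), [33.92970657348633, 76.2010498046875], 37.24742126464844, np.int32(177))
top blue (array([ 0.42906253, -0.29703024]), [21.18553924560547, 58.80867385864258], -22.694107055664062, np.int32(186))
top yellow (array([ 0.56043103, -0.12689645]), [29.60466194152832, 69.90485382080078], 18.925819396972656, np.int32(299))
scene red (array([0.44937671, 0.10749815]), [35.49748229980469, 76.91541290283203], 38.165626525878906, np.int32(118))
scene blue (array([ 0.42821381, -0.29531284]), [17.465839385986328, 58.025203704833984], -23.622093200683594, np.int32(224))
scene yellow (array([ 0.56839972, -0.12169544]), [29.120113372802734, 54.507938385009766], 18.676069259643555, np.int32(166))
```

```bash
python3 - <<'E'
from h import *
st=read_state()
print(toplane(*cam('top'),[(184.5,255),(130,258)],0),toplane(*cam('scene'),[(215,180),(188,130)],0))
for z in (.2,.1): print(togo(st,[.449,.108,z],37.7))
print(togo(st,[.35,.40,.2],37.7))
E
```

```text
[[0.50873177 0.21053389 0.        ]
 [0.50858631 0.35432763 0.        ]] [[ 5.12297396e-01  2.19252665e-01  0.00000000e+00]
 [ 5.13602041e-01  4.83003426e-01 -1.11022302e-16]]
(array([-370.2, -348.8,   33.5]), np.float64(-1.0628))
(array([-370.2, -348.7,  133.5]), np.float64(-1.0628))
(array([-164.2, -119.3,   33.4]), np.float64(-1.0628))
```

```bash
python3 - <<'E'
from h import *
st=read_state()
print(togo(st,[.36,.22,.2],37.7),togo(st,[.445,.106,.13],37.7))
E
```

```text
(array([-244.3, -280.9,   33.5]), np.float64(-1.0628)) (array([-367.4, -352.1,  103.5]), np.float64(-1.0628))
```

```bash
python3 -m inch '[{"dx":-40,"dy":-47,"dz":10,"turn":-0.15},{"dx":-80,"dy":-93,"dz":20,"turn":-0.3},{"dx":-120,"dy":-140,"dz":30,"turn":-0.45},{"dx":-160,"dy":-186,"dz":34,"turn":-0.6},{"dx":-200,"dy":-233,"dz":34,"turn":-0.75},{"dx":-244,"dy":-281,"dz":34,"turn":-0.9},{"dx":-285,"dy":-305,"dz":55,"turn":-1.05},{"dx":-327,"dy":-330,"dz":80,"turn":-1.063},{"dx":-367,"dy":-352,"dz":103,"turn":-1.063},{"dx":-367,"dy":-352,"dz":103,"turn":-1.063},{"dx":-367,"dy":-352,"dz":103,"turn":-1.063}]'
python3 - <<'E'
from h import *
st=read_state();im=capture('wrist');cv2.imwrite('pics/w1.png',im[:,:,::-1]);K,M=cam('wrist',st)
print(st['time_s'],st['position'],st['joint_positions'],st['force'])
b=blob(im,'red',proj(K,M,[.449,.108,.014])[0],K,M,.014);print(proj(K,M,[.449,.108,.014]),b)
for z in (.1,.016): print(togo(st,[*b[0],z],b[2]))
E
```

```text
0.4 [0.24604722 0.57439306 0.23340108] [ 5.65787704e+01  3.02319836e+01  8.20978154e+01  1.72026520e-03
  6.76900148e+01 -1.02282512e+01] [ 0.89407237 -0.50073056 -0.12763048]invalid input
Traceback (most recent call last):
  File "h.py", line 21, in blob
    i=min([k for k in range(1,n) if s[k,4]>25],key=lambda k:np.hypot(*(c[k]-near)))
ValueError: min() iterable argument is empty
```

```bash
python3 -m inch '[{"gripper":100,"dx":-40,"dy":-47,"dz":10,"turn":-0.15},{"gripper":100,"dx":-80,"dy":-93,"dz":20,"turn":-0.3},{"gripper":100,"dx":-120,"dy":-140,"dz":30,"turn":-0.45},{"gripper":100,"dx":-160,"dy":-186,"dz":34,"turn":-0.6},{"gripper":100,"dx":-200,"dy":-233,"dz":34,"turn":-0.75},{"gripper":100,"dx":-244,"dy":-281,"dz":34,"turn":-0.9},{"gripper":100,"dx":-285,"dy":-305,"dz":55,"turn":-1.05},{"gripper":100,"dx":-327,"dy":-330,"dz":80,"turn":-1.063},{"gripper":100,"dx":-367,"dy":-352,"dz":103,"turn":-1.063},{"gripper":100,"dx":-367,"dy":-352,"dz":103,"turn":-1.063},{"gripper":100,"dx":-367,"dy":-352,"dz":103,"turn":-1.063}]'
python3 - <<'E'
from h import *
st=read_state();im=capture('wrist');cv2.imwrite('pics/w1.png',im[:,:,::-1]);K,M=cam('wrist',st)
print(st['time_s'],st['position'],st['joint_positions'],st['force'])
b=blob(im,'red',proj(K,M,[.449,.108,.014])[0],K,M,.014);print(proj(K,M,[.449,.108,.014]),b)
for z in (.1,.016): print(togo(st,[*b[0],z],b[2]))
E
```

```text
time_s: 1.55
position: [0.4442, 0.1078, 0.1316]
tcp_rot: [[-0.791, -0.612, 0.002], [-0.612, 0.791, 0.0], [-0.001, -0.001, -1.0]]
force: [0.3, 0.4, -0.2]
opening: 1.0
1.55 [0.44417091 0.10777031 0.13164886] [-4.20743081e-01  2.74349735e+01  1.11392434e+02  8.60904157e-03
  4.10810830e+01 -1.28129271e+02] [ 0.27541138  0.35685464 -0.18567794]
[[277.17141097 213.60020713]] (array([0.44688031, 0.10848488]), [33.662986755371094, 75.63066864013672], 37.60463333129883, np.int32(1448))
(array([-2.5, -1.1, 31.7]), np.float64(0.0017))
(array([ -2.4,  -1. , 115.7]), np.float64(0.0017))
```

```bash
python3 -m inch '[{"gripper":100,"dx":-2.4,"dy":-1,"dz":40,"turn":0},{"gripper":100,"dx":-2.4,"dy":-1,"dz":80,"turn":0},{"gripper":100,"dx":-2.4,"dy":-1,"dz":95,"turn":0},{"gripper":100,"dx":-2.4,"dy":-1,"dz":95,"turn":0},{"gripper":100,"dx":-2.4,"dy":-1,"dz":95,"turn":0}]'
python3 - <<'E'
from h import *
st=read_state();im=capture('wrist');cv2.imwrite('pics/w2.png',im[:,:,::-1]);K,M=cam('wrist',st)
b=blob(im,'red',proj(K,M,[.447,.108,.014])[0],K,M,.014);print(b,st['position'])
for z in (.014,): print(togo(st,[*b[0],z],b[2]))
E
```

```text
time_s: 2.1
position: [0.4458, 0.1104, 0.037]
tcp_rot: [[-0.791, -0.612, 0.0], [-0.612, 0.791, -0.0], [-0.0, -0.0, -1.0]]
force: [0.1, -0.5, -0.4]
opening: 1.003
(array([0.44125613, 0.10410698]), [33.64824676513672, 65.13954162597656], 37.4525260925293, np.int32(2547)) [0.4457547  0.11037895 0.03704795]
(array([ 7.4, -2.2, 23. ]), np.float64(0.0047))
```

View pics/w2.png

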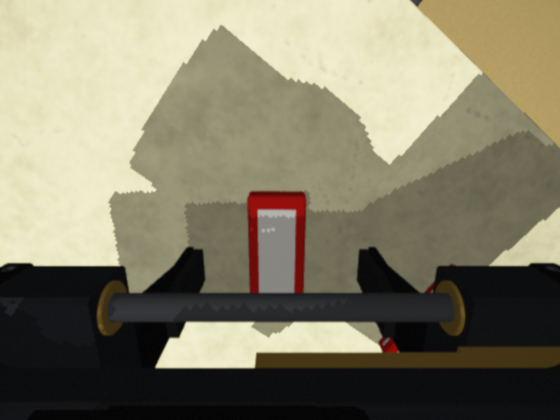

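```bash
cat >> h.py <<'E'
def inlay(im,near,K,M,z=.014,col='red'):
    n,l,s,c=cv2.connectedComponentsWithStats(mask(im,col))
    i=min([k for k in range(1,n) if s[k,4]>25],key=lambda k:np.hypot(*(c[k]-near)))
    cs,_=cv2.findContours((l==i).astype(np.uint8),cv2.RETR_EXTERNAL,cv2.CHAIN_APPROX_NONE)
    f=cv2.drawContours(np.zeros(l.shape,np.uint8),cs,-1,1,-1);hole=((f==1)&(l!=i)).astype(np.uint8)
    hole=cv2.morphologyEx(hole,cv2.MORPH_OPEN,np.ones((3,3)));ys,xs=np.where(hole)
    P=toplane(K,M,np.c_[xs,ys],z)[:,:2];r=cv2.minAreaRect((P*1000).astype(np.float32));return r
E
python3 - <<'E'
from h import *
st=read_state()
im=cv2.imread('pics/w1.png')[:,:,::-1].copy()
# pose at w1
s1=dict(st);s1['position']=np.array([.44417091,.10777031,.13164886]);s1['tcp_rot']=np.array([[-0.791,-0.612,.002],[-.612,.791,0],[-.001,-.001,-1.]])
K,M=cam('wrist',s1);print(inlay(im,(277,213),K,M))
h=cv2.cvtColor(im,cv2.COLOR_RGB2HSV)
print(read_state()['position'])
cv2.imwrite('pics/w1c.png',cv2.resize(im[120:330,180:380,::-1],None,fx=2,fy=2))
E
```

```text
((447.50189208984375, 109.12174987792969), (60.119895935058594, 22.096477508544922), 37.199161529541016)
[0.44614367 0.11044807 0.03762289]
```

View pics/w1c.png

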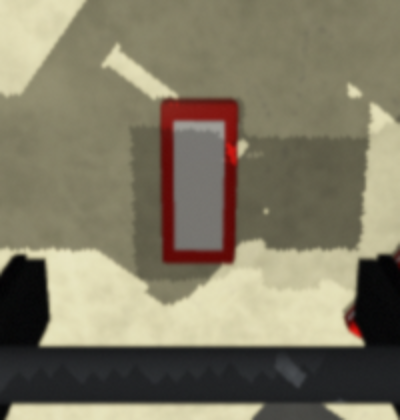

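The crop shows the red tile clear between the fingers, with its inlay centred at about (200,185). The offset along the tool is under 2 mm, so I grasp.

```bash
python3 -m inch '[{"gripper":100,"dx":-0.4,"dy":-1.9,"dz":15,"turn":0.005},{"gripper":100,"dx":-0.4,"dy":-1.9,"dz":23,"turn":0.005},{"gripper":100,"dx":-0.4,"dy":-1.9,"dz":23.5,"turn":0.005},{"gripper":0,"dx":-0.4,"dy":-1.9,"dz":23.5,"turn":0.005},{"gripper":0,"dx":-0.4,"dy":-1.9,"dz":23.5,"turn":0.005},{"gripper":0,"dx":-0.4,"dy":-1.9,"dz":23.5,"turn":0.005},{"gripper":0,"dx":-0.4,"dy":-1.9,"dz":23.5,"turn":0.005},{"gripper":0,"dx":-0.4,"dy":-1.9,"dz":23.5,"turn":0.005}]'
```

```text
time_s: 2.95
position: [0.447, 0.109, 0.0135]
tcp_rot: [[-0.794, -0.608, 0.0], [-0.608, 0.794, -0.0], [-0.0, -0.0, -1.0]]
force: [-0.4, 1.1, 0.3]
opening: 0.632
```

```bash
python3 -m inch '[{"gripper":0},{"gripper":0},{"gripper":0},{"gripper":0}]'
```

```text
invalid input
```

```bash
python3 -m inch '[{"gripper":0,"dx":0,"dy":0,"dz":0,"turn":0},{"gripper":0,"dx":0,"dy":0,"dz":0,"turn":0},{"gripper":0,"dx":0,"dy":0,"dz":0,"turn":0},{"gripper":0,"dx":0,"dy":0,"dz":0,"turn":0},{"gripper":0,"dx":0,"dy":0,"dz":0,"turn":0}]'
python3 - <<'E'
from h import *
st=read_state();print(st['position'],st['opening'])
# over magazine, TCP z .22, centre approx between the two estimates
for z in (.2,): print(togo(st,[.563,-.124,z],18.8))
E
```

```text
time_s: 3.45
position: [0.4469, 0.1089, 0.0133]
tcp_rot: [[-0.794, -0.608, -0.0], [-0.608, 0.794, -0.0], [0.0, 0.0, -1.0]]
force: [1.0, -0.4, 0.1]
opening: 0.389
[0.44690309 0.10894879 0.01331902] 0.38913913268327416
(array([  49.4, -255.5, -186.7]), np.float64(0.325))
```

```bash
python3 - <<'E'
from h import *
st=read_state();print(togo(st,[.61,-.108,.2],18.8))
E
python3 -m inch '[{"gripper":0,"dx":0,"dy":0,"dz":-40,"turn":0},{"gripper":0,"dx":0,"dy":0,"dz":-85,"turn":0},{"gripper":0,"dx":0,"dy":-25,"dz":-120,"turn":0.05},{"gripper":0,"dx":0,"dy":-65,"dz":-150,"turn":0.15},{"gripper":0,"dx":0,"dy":-110,"dz":-170,"turn":0.25},{"gripper":0,"dx":0,"dy":-155,"dz":-187,"turn":0.325},{"gripper":0,"dx":0,"dy":-200,"dz":-187,"turn":0.325},{"gripper":0,"dx":0,"dy":-245,"dz":-187,"turn":0.325},{"gripper":0,"dx":2,"dy":-271,"dz":-187,"turn":0.325},{"gripper":0,"dx":2,"dy":-271,"dz":-187,"turn":0.325},{"gripper":0,"dx":2,"dy":-271,"dz":-187,"turn":0.325},{"gripper":0,"dx":2,"dy":-271,"dz":-187,"turn":0.325}]'
python3 - <<'E'
from h import *
st=read_state();im=capture('wrist');cv2.imwrite('pics/w3.png',im[:,:,::-1]);K,M=cam('wrist',st)
np.savez('w3.npz',K=K,M=M);print(st['position'],st['force'],togo(st,[.61,-.108,.2],18.8),st['opening'])
E
```

```text
(array([   2.3, -271.4, -186.7]), np.float64(0.325))
time_s: 4.65
position: [0.6087, -0.1062, 0.1998]
tcp_rot: [[-0.946, -0.323, -0.002], [-0.323, 0.946, 0.001], [0.002, 0.002, -1.0]]
force: [-1.1, -0.1, -0.3]
opening: 0.384
[ 0.60866766 -0.10620258  0.19977893] [-1.1377675  -0.08786557 -0.32070233] (array([-0.7, -2.1, -0.2]), np.float64(0.0007)) 0.38406056632069085
```

View pics/w3.png

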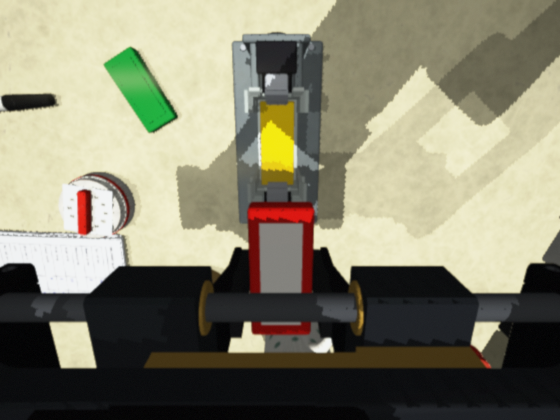

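w3 shows the red tile held in the hand (cols 248–313, rows 205–333). Behind it the dispenser foot spans cols 233–322, with its near end at row 41 and the yellow follower at about (277,140). I'll enlarge it for precise edges.

```bash
python3 - <<'E'
import cv2,numpy as np
a=cv2.resize(cv2.imread('pics/w3.png')[30:230,225:330],None,fx=3,fy=3,interpolation=cv2.INTER_CUBIC)
b=cv2.resize(cv2.imread('pics/top0.png')[183:275,276:346],None,fx=6.5,fy=6.5,interpolation=cv2.INTER_CUBIC)
o=np.zeros((600,800,3),np.uint8);o[:a.shape[0],:a.shape[1]]=a;o[:b.shape[0],330:330+b.shape[1]]=b;cv2.imwrite('pics/z.png',o)
E
```

```text
(no output)
```

View pics/z.png

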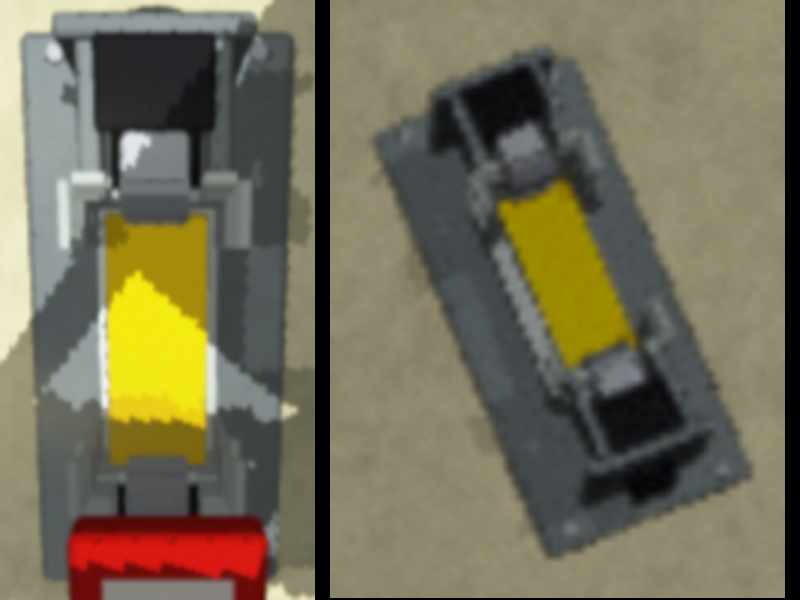

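```bash
cat > foot.py <<'E'
from h import *
from scipy.optimize import least_squares
def fit(K,M,px):
    """pose of foot top (z=8mm) by reprojection of corners; order +x+y? : list of (sx,sy,u,v)"""
    px=np.array(px,float)
    def corners(p):
        c,s=np.cos(p[2]),np.sin(p[2]);x=px[:,0]*.095;y=px[:,1]*.045
        return np.c_[p[0]+c*x-s*y,p[1]+s*x+c*y,np.full(len(px),.008)]
    r=least_squares(lambda p:(proj(K,M,corners(p))-px[:,2:]).ravel(),[.563,-.124,np.radians(19)])
    return r.x[0],r.x[1],np.degrees(r.x[2]),r.fun.round(1)
E
python3 - <<'E'
from foot import *
d=np.load('w3.npz');K,M=d['K'],d['M']
# near end (image top) = magazine -x side (toward robot); image left = world -y?
print(toplane(K,M,[(232.3,41.7),(323.3,41.7),(239.3,222.7)],.008))
print('wrist',fit(K,M,[(-1,-1,232.3,41.7),(-1,1,323.3,41.7),(1,-1,239.3,222.7),(1,1,317.7,222.7)]))
K2,M2=cam('top')
print('top',fit(K2,M2,[(1,1,282.9,204.2),(1,-1,313.2,191.9),(-1,-1,340.6,256.1),(-1,1,310.3,268.5)]))
# tile in hand: red outer, top face plane
st=read_state();z=st['position'][2]-.0133+.014
im=cv2.imread('pics/w3.png')[:,:,::-1].copy();r=inlay(im,(280,215),K,M,z);print('inlay in hand',r,st['position'],z)
E
```

```text
[[ 0.48277566 -0.19780089  0.008     ]
 [ 0.45429262 -0.11387681  0.008     ]
 [ 0.65965543 -0.13826435  0.008     ]]
wrist (np.float64(0.557407695602297), np.float64(-0.1255544795456799), np.float64(18.799855703424967), array([-0.7, -1.2,  0.8, -1.3,  0.1,  1.9, -0.1,  1.7]))
top (np.float64(0.5568045874596257), np.float64(-0.1283732210882128), np.float64(19.06032666006677), array([-0.5, -0.5,  0.1, -0.4,  0.9,  0.2, -0.5,  0.7]))
inlay in hand ((0.0, 0.0), (0.0, 0.0), 0.0) [ 0.60879025 -0.10601724  0.1999984 ] 0.20069839786046276
```

```bash
python3 - <<'E'
from h import *
st=read_state();print(togo(st,[.557,-.1262,.124],18.9))
E
```

```text
(array([55.4, -2.5, 76.1]), np.float64(-0.0006))
```

```bash
python3 -m inch '[{"gripper":0,"dx":25,"dy":-1,"dz":0,"turn":0},{"gripper":0,"dx":55.4,"dy":-2.5,"dz":20,"turn":0},{"gripper":0,"dx":55.4,"dy":-2.5,"dz":50,"turn":0},{"gripper":0,"dx":55.4,"dy":-2.5,"dz":70,"turn":0},{"gripper":0,"dx":55.4,"dy":-2.5,"dz":76,"turn":0},{"gripper":0,"dx":55.4,"dy":-2.5,"dz":76,"turn":0},{"gripper":0,"dx":55.4,"dy":-2.5,"dz":76,"turn":0}]'
python3 - <<'E'
from h import *
st=read_state();im=capture('wrist');cv2.imwrite('pics/w4.png',im[:,:,::-1]);K,M=cam('wrist',st)
np.savez('w4.npz',K=K,M=M);print(st['position'],st['force'],st['time_s'])
a=cv2.resize(im[90:290,200:360,::-1],None,fx=2.5,fy=2.5,interpolation=cv2.INTER_CUBIC)
t=capture('top');cv2.imwrite('pics/top4.png',t[:,:,::-1]);s=capture('scene');cv2.imwrite('pics/scene4.png',s[:,:,::-1])
s=s[190:300,230:325,::-1];s=cv2.resize(s,None,fx=4.2,fy=4.2,interpolation=cv2.INTER_CUBIC)
o=np.zeros((500,800,3),np.uint8);o[:a.shape[0],:400]=a;o[:s.shape[0],401:401+s.shape[1]]=s[:,:399];cv2.imwrite('pics/z4.png',o)
E
```

```text
time_s: 5.4
position: [0.5591, -0.1274, 0.1253]
tcp_rot: [[-0.946, -0.323, 0.002], [-0.323, 0.946, -0.001], [-0.001, -0.001, -1.0]]
force: [-0.3, -0.5, -0.9]
opening: 0.39
[ 0.55909911 -0.12738363  0.12526089] [-0.31346764 -0.48082777 -0.85763681] 5.4
```

View pics/z4.png

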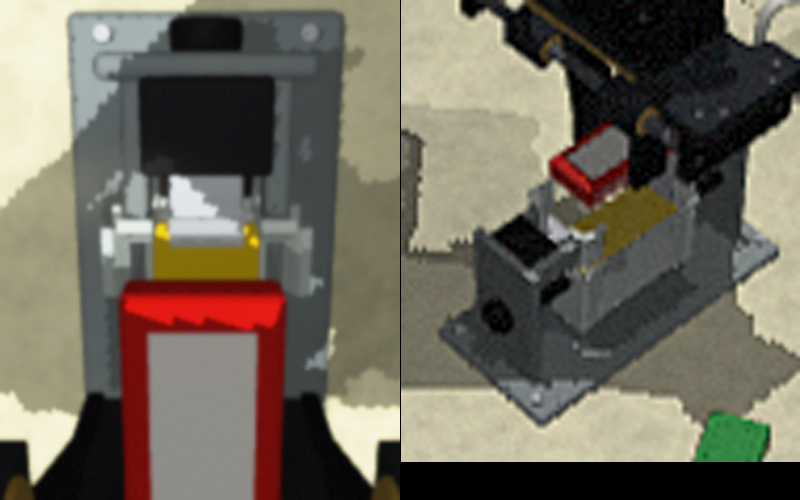

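```bash
python3 - <<'E'
from foot import *
d=np.load('w4.npz');K,M=d['K'],d['M'];p=np.array([.55909911,-.12738363,.12526089]);R=np.array([[-0.946,-0.323,.002],[-.323,.946,-.001],[-.001,-.001,-1.]])
f=lambda u,v:(200+u/2.5,90+v/2.5)
def T(pts,z): return ((toplane(K,M,[f(*q) for q in pts],z)-p)@R*1000).round(1)
print('foot corners',T([(68,14),(345,14),(77,200),(336,200),(85,390),(328,390)],.008))
print('guide outer',T([(101,228),(312,228),(150,215),(258,215)],.099))
print('tile top edges',T([(120,300),(286,300),(121,450),(285,450),(148,340),(257,340)],.126))
print('tile end (bottom edge, top edge)',T([(203,283)],.112),T([(203,290)],.126))
# inlay end at 8mm (approx) from tile end
print('inlay end',T([(203,331)],.126))
st=read_state();print(st['position'],st['time_s'])
E
```

```text
foot corners [[ 95.4 -42.1 117.2]
 [ 95.2  46.2 117. ]
 [ 35.6 -42.2 117.3]
 [ 35.5  46.3 117.1]
 [-34.8 -42.7 117.4]
 [-35.   46.8 117.2]]
guide outer [[ 45.1 -22.6  26.2]
 [ 45.   25.6  26.1]
 [ 48.1 -11.4  26.2]
 [ 48.1  13.2  26.2]]
tile top edges [[ 36.2 -15.9  -0.8]
 [ 36.2  17.1  -0.8]
 [  3.  -16.8  -0.7]
 [  2.9  17.9  -0.8]
 [ 27.8 -10.5  -0.8]
 [ 27.7  11.5  -0.8]]
tile end (bottom edge, top edge) [[35.7  0.6 13.2]] [[38.3  0.6 -0.8]]
inlay end [[29.7  0.6 -0.8]]
[ 0.55924183 -0.12776439  0.12554079] 5.55
```

The z4 image shows the tile parallel to the dispenser. The guide bars centre at crop x≈206 against 203 for the tile, so I shift about 1 mm sideways and lower gently.

```bash
python3 -m inch '[{"gripper":0,"dx":0.3,"dy":1.0,"dz":0,"turn":0},{"gripper":0,"dx":0.3,"dy":1.0,"dz":5,"turn":0},{"gripper":0,"dx":0.3,"dy":1.0,"dz":10,"turn":0},{"gripper":0,"dx":0.3,"dy":1.0,"dz":13,"turn":0},{"gripper":0,"dx":0.3,"dy":1.0,"dz":16,"turn":0},{"gripper":0,"dx":0.3,"dy":1.0,"dz":18,"turn":0},{"gripper":0,"dx":0.3,"dy":1.0,"dz":18,"turn":0},{"gripper":0,"dx":0.3,"dy":1.0,"dz":18,"turn":0}]'; python3 -c "
from h import *
s=read_state();print(s['position'],s['force'],s['moment'])"
```

```text
time_s: 6.35
position: [0.5578, -0.1269, 0.1063]
tcp_rot: [[-0.947, -0.322, -0.0], [-0.322, 0.947, -0.0], [0.0, 0.0, -1.0]]
force: [-1.5, 0.1, -0.7]
opening: 0.386
[ 0.5577783  -0.1268601   0.10629285] [-1.52737999  0.08252112 -0.74968519] [ 0.04804171  0.04581317 -0.0195643 ]
```

```bash
python3 -m inch '[{"gripper":0,"dx":0,"dy":0,"dz":2,"turn":0},{"gripper":0,"dx":0,"dy":0,"dz":4,"turn":0},{"gripper":0,"dx":0,"dy":0,"dz":5,"turn":0},{"gripper":0,"dx":0,"dy":0,"dz":5,"turn":0}]'; python3 -c "
from h import *
s=read_state();print(s['position'],s['force'],s['moment'])"
python3 -m inch '[{"gripper":0,"dx":0,"dy":0,"dz":1,"turn":0},{"gripper":0,"dx":0,"dy":0,"dz":2,"turn":0},{"gripper":0,"dx":0,"dy":0,"dz":3,"turn":0},{"gripper":0,"dx":0,"dy":0,"dz":3,"turn":0}]'; python3 -c "
from h import *
s=read_state();print(s['position'],s['force'],s['moment'])"
```

```text
time_s: 6.75
position: [0.5574, -0.1268, 0.1012]
tcp_rot: [[-0.947, -0.322, -0.001], [-0.322, 0.947, 0.0], [0.001, 0.0, -1.0]]
force: [-1.0, -1.7, 0.8]
opening: 0.383
[ 0.55737553 -0.12682654  0.10119963] [-0.99686184 -1.68948447  0.82712509] [-0.04029657  0.22649275 -0.04397101]
time_s: 7.15
position: [0.5572, -0.1269, 0.0983]
tcp_rot: [[-0.947, -0.322, -0.001], [-0.322, 0.947, 0.0], [0.001, 0.0, -1.0]]
force: [-3.6, -2.6, 3.3]
opening: 0.386
[ 0.55715336 -0.1268896   0.09831231] [-3.63578731 -2.56387792  3.27361584] [-0.22015048  0.67368015 -0.00246744]
```

```bash
python3 -m inch '[{"gripper":0,"dx":0.5,"dy":-0.2,"dz":0,"turn":0},{"gripper":0,"dx":1.0,"dy":-0.3,"dz":0,"turn":0},{"gripper":0,"dx":1.0,"dy":-0.3,"dz":0,"turn":0}]'; python3 -c "
from h import *
s=read_state();R=np.array(s['tcp_rot']);print(s['position'],s['force'],R.T@s['force'],R.T@s['moment'])"
```

```text
time_s: 7.45
position: [0.5569, -0.1272, 0.0983]
tcp_rot: [[-0.947, -0.322, -0.0], [-0.322, 0.947, 0.0], [-0.0, 0.0, -1.0]]
force: [-2.5, 0.4, 1.9]
opening: 0.386
[ 0.55688661 -0.12715299  0.09829544] [-2.45204374  0.35896087  1.90719427] [ 2.20536719  1.13087639 -1.90689159] [-0.2654278   0.40062471  0.01721368]
```

```bash
cat > f.py <<'E'
from h import *
s=read_state();R=np.array(s['tcp_rot']);print(s['position'].round(4),'toolF',(R.T@s['force']).round(1),'toolM',(R.T@s['moment']).round(2),s['opening'])
E
python3 -m inch '[{"gripper":0,"dx":0.7,"dy":0.2,"dz":0,"turn":0},{"gripper":0,"dx":0.7,"dy":0.2,"dz":1,"turn":0},{"gripper":0,"dx":0.7,"dy":0.2,"dz":2,"turn":0},{"gripper":0,"dx":0.7,"dy":0.2,"dz":3,"turn":0},{"gripper":0,"dx":0.7,"dy":0.2,"dz":3,"turn":0}]'; python3 f.py
python3 -m inch '[{"gripper":0,"dx":0,"dy":0,"dz":1,"turn":0},{"gripper":0,"dx":0,"dy":0,"dz":2,"turn":0},{"gripper":0,"dx":0,"dy":0,"dz":3,"turn":0},{"gripper":0,"dx":0,"dy":0,"dz":3,"turn":0}]'; python3 f.py
```

```text
time_s: 7.95
position: [0.5569, -0.1279, 0.0953]
tcp_rot: [[-0.947, -0.322, 0.002], [-0.322, 0.947, -0.001], [-0.001, -0.001, -1.0]]
force: [-0.0, -1.5, 1.5]
opening: 0.387
[ 0.5569 -0.1279  0.0953] toolF [ 0.5 -1.4 -1.5] toolM [ 0.03  0.06 -0.02] 0.38704637978689727
time_s: 8.35
position: [0.5567, -0.1275, 0.092]
tcp_rot: [[-0.947, -0.322, 0.001], [-0.322, 0.947, -0.0], [-0.001, -0.0, -1.0]]
force: [2.5, -0.2, -1.0]
opening: 0.39
[ 0.5567 -0.1275  0.092 ] toolF [-2.3 -1.   1. ] toolM [ 0.   -0.31 -0.  ] 0.38954596614639914
```

```bash
python3 -m inch '[{"gripper":0,"dx":-0.4,"dy":0,"dz":2,"turn":0},{"gripper":0,"dx":-0.4,"dy":0,"dz":4,"turn":0},{"gripper":0,"dx":-0.4,"dy":0,"dz":6,"turn":0},{"gripper":0,"dx":-0.4,"dy":0,"dz":6,"turn":0}]'; python3 f.py
python3 -m inch '[{"gripper":0,"dx":0,"dy":0,"dz":2,"turn":0},{"gripper":0,"dx":0,"dy":0,"dz":4,"turn":0},{"gripper":0,"dx":0,"dy":0,"dz":6,"turn":0},{"gripper":0,"dx":0,"dy":0,"dz":6,"turn":0}]'; python3 f.py
```

```text
time_s: 8.75
position: [0.5566, -0.1273, 0.0859]
tcp_rot: [[-0.947, -0.322, -0.0], [-0.322, 0.947, 0.0], [-0.0, 0.0, -1.0]]
force: [0.7, 0.2, -1.3]
opening: 0.383
[ 0.5566 -0.1273  0.0859] toolF [-0.7 -0.   1.3] toolM [ 0.   -0.23 -0.03] 0.38303940192105984
time_s: 9.15
position: [0.5567, -0.1276, 0.0806]
tcp_rot: [[-0.947, -0.322, 0.0], [-0.322, 0.947, -0.0], [-0.0, -0.001, -1.0]]
force: [1.1, -1.6, 2.4]
opening: 0.386
[ 0.5567 -0.1276  0.0806] toolF [-0.5 -1.9 -2.4] toolM [-0.04 -0.04 -0.03] 0.38563167590394876
```

```bash
python3 -m inch '[{"gripper":0,"dx":0,"dy":0.2,"dz":1,"turn":0},{"gripper":0,"dx":0,"dy":0.2,"dz":2,"turn":0},{"gripper":0,"dx":0,"dy":0.2,"dz":3,"turn":0},{"gripper":0,"dx":0,"dy":0.2,"dz":3,"turn":0}]'|grep force; python3 f.py
python3 -m inch '[{"gripper":0,"dx":0,"dy":0,"dz":1,"turn":0},{"gripper":0,"dx":0,"dy":0,"dz":2,"turn":0},{"gripper":0,"dx":0,"dy":0,"dz":3,"turn":0},{"gripper":0,"dx":0,"dy":0,"dz":3,"turn":0}]'|grep force; python3 f.py
python3 -m inch '[{"gripper":0,"dx":0,"dy":0,"dz":1,"turn":0},{"gripper":0,"dx":0,"dy":0,"dz":2,"turn":0},{"gripper":0,"dx":0,"dy":0,"dz":3,"turn":0},{"gripper":0,"dx":0,"dy":0,"dz":3,"turn":0}]'|grep force; python3 f.py
```

```text
force: [-0.2, -0.2, 4.2]
[ 0.5567 -0.1274  0.0777] toolF [ 0.3 -0.2 -4.2] toolM [-0.01  0.02  0.05] 0.38460384149122856
force: [0.0, -0.3, 1.6]
[ 0.5566 -0.1272  0.0742] toolF [ 0.  -0.3 -1.6] toolM [ 0.03 -0.14 -0.03] 0.38438875083341156
force: [1.1, 0.1, 3.0]
[ 0.5566 -0.1272  0.0712] toolF [-1.1 -0.2 -3. ] toolM [-0.01 -0.15 -0.03] 0.38856898203858115
```

```bash
python3 -m inch '[{"gripper":0,"dx":0,"dy":0,"dz":1,"turn":0},{"gripper":0,"dx":0,"dy":0,"dz":2,"turn":0},{"gripper":0,"dx":0,"dy":0,"dz":3,"turn":0},{"gripper":0,"dx":0,"dy":0,"dz":3,"turn":0}]'|grep force; python3 f.py
python3 -m inch '[{"gripper":0,"dx":0,"dy":0,"dz":1,"turn":0},{"gripper":0,"dx":0,"dy":0,"dz":2,"turn":0},{"gripper":0,"dx":0,"dy":0,"dz":3,"turn":0},{"gripper":0,"dx":0,"dy":0,"dz":3,"turn":0}]'|grep force; python3 f.py
python3 -m inch '[{"gripper":0,"dx":0,"dy":0,"dz":1,"turn":0},{"gripper":0,"dx":0,"dy":0,"dz":2,"turn":0},{"gripper":0,"dx":0,"dy":0,"dz":2,"turn":0}]'|grep force; python3 f.py
```

```text
force: [1.1, -0.2, 4.0]
[ 0.5566 -0.1272  0.0682] toolF [-1.  -0.6 -4. ] toolM [ 0.02 -0.12 -0.07] 0.3860546934164649
force: [1.1, 0.1, 3.3]
[ 0.5566 -0.1272  0.0652] toolF [-1.1 -0.3 -3.3] toolM [-0.06 -0.25 -0.06] 0.3859328283655223
force: [0.8, 0.5, 3.7]
[ 0.5566 -0.1272  0.0633] toolF [-0.9  0.2 -3.7] toolM [-0.03 -0.16  0.01] 0.38847667796169405
```

```bash
python3 -m inch '[{"gripper":0,"dx":0,"dy":0,"dz":1,"turn":0},{"gripper":0,"dx":0,"dy":0,"dz":2,"turn":0},{"gripper":0,"dx":0,"dy":0,"dz":3,"turn":0},{"gripper":0,"dx":0,"dy":0,"dz":3,"turn":0}]'|grep force; python3 f.py
python3 -m inch '[{"gripper":0,"dx":0,"dy":0,"dz":1,"turn":0},{"gripper":0,"dx":0,"dy":0,"dz":2,"turn":0},{"gripper":0,"dx":0,"dy":0,"dz":3,"turn":0},{"gripper":0,"dx":0,"dy":0,"dz":3,"turn":0}]'|grep force; python3 f.py
python3 -m inch '[{"gripper":0,"dx":0,"dy":0,"dz":1,"turn":0},{"gripper":0,"dx":0,"dy":0,"dz":2,"turn":0},{"gripper":0,"dx":0,"dy":0,"dz":3,"turn":0},{"gripper":0,"dx":0,"dy":0,"dz":3,"turn":0}]'|grep force; python3 f.py
```

```text
force: [0.7, -0.1, 4.0]
[ 0.5566 -0.1272  0.0602] toolF [-0.6 -0.3 -4. ] toolM [ 0.01 -0.18 -0.04] 0.38438721264640646
force: [1.7, -0.5, 4.7]
[ 0.5566 -0.1272  0.0572] toolF [-1.5 -1.  -4.7] toolM [-0.05 -0.21 -0.01] 0.3863119243912795
force: [1.4, -0.3, 4.4]
[ 0.5566 -0.1272  0.0543] toolF [-1.2 -0.8 -4.4] toolM [-0.03 -0.22  0.01] 0.389303376052726
```

```bash
python3 -m inch '[{"gripper":0,"dx":0,"dy":0,"dz":1,"turn":0},{"gripper":0,"dx":0,"dy":0,"dz":2,"turn":0},{"gripper":0,"dx":0,"dy":0,"dz":2,"turn":0}]'|grep force; python3 f.py
python3 -m inch '[{"gripper":0,"dx":0,"dy":0,"dz":1,"turn":0},{"gripper":0,"dx":0,"dy":0,"dz":2,"turn":0},{"gripper":0,"dx":0,"dy":0,"dz":2.5,"turn":0},{"gripper":0,"dx":0,"dy":0,"dz":2.5,"turn":0}]'|grep force; python3 f.py
python3 - <<'E'
from h import *
im=capture('wrist');cv2.imwrite('pics/w5.png',im[:,:,::-1]);s=capture('scene');cv2.imwrite('pics/scene5.png',s[:,:,::-1])
a=cv2.resize(im[90:290,200:360,::-1],None,fx=2.5,fy=2.5,interpolation=cv2.INTER_CUBIC)
s=s[190:300,230:325,::-1];s=cv2.resize(s,None,fx=4.2,fy=4.2,interpolation=cv2.INTER_CUBIC)
o=np.zeros((500,800,3),np.uint8);o[:a.shape[0],:400]=a;o[:s.shape[0],401:401+s.shape[1]]=s[:,:399];cv2.imwrite('pics/z5.png',o)
E
```

```text
force: [1.3, -0.2, 4.7]
[ 0.5566 -0.1272  0.0523] toolF [-1.2 -0.6 -4.7] toolM [-0.06 -0.17 -0.06] 0.38921766153024534
force: [1.1, 0.7, 4.8]
[ 0.5566 -0.1272  0.0499] toolF [-1.2  0.3 -4.8] toolM [ 0.02 -0.17  0.04] 0.38681301859099787
```

View pics/z5.png

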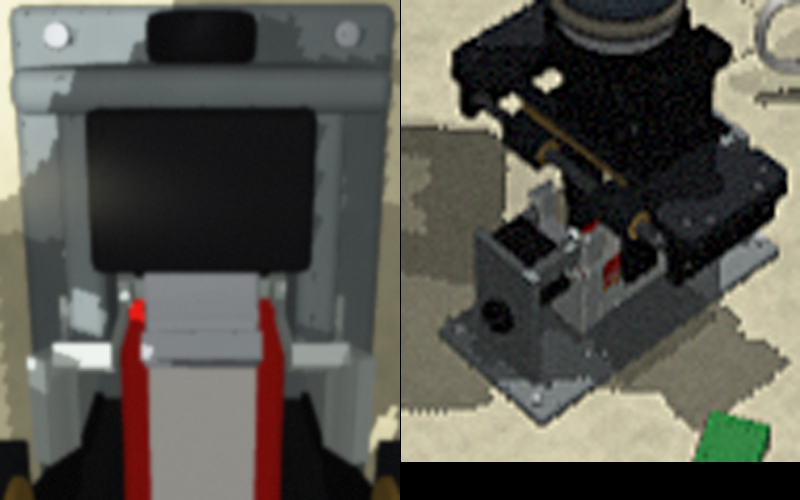

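The lip now overhangs the end of the red tile (crop ~ (205,345)), so it is past the snap. I raise slowly to find the lip height before releasing.

```bash
python3 -m inch '[{"gripper":0,"dx":0,"dy":0,"dz":-2,"turn":0},{"gripper":0,"dx":0,"dy":0,"dz":-4,"turn":0},{"gripper":0,"dx":0,"dy":0,"dz":-4,"turn":0}]'|grep force; python3 f.py
python3 -m inch '[{"gripper":0,"dx":0,"dy":0,"dz":-1,"turn":0},{"gripper":0,"dx":0,"dy":0,"dz":-2,"turn":0},{"gripper":0,"dx":0,"dy":0,"dz":-2,"turn":0}]'|grep force; python3 f.py
python3 -m inch '[{"gripper":0,"dx":0,"dy":0,"dz":-1,"turn":0},{"gripper":0,"dx":0,"dy":0,"dz":-2,"turn":0},{"gripper":0,"dx":0,"dy":0,"dz":-2,"turn":0}]'|grep force; python3 f.py
```

```text
force: [0.9, 0.1, 4.5]
[ 0.5566 -0.1272  0.0542] toolF [-0.9 -0.2 -4.5] toolM [-0.02 -0.24 -0.01] 0.3883553424759374
force: [1.3, -0.2, 3.8]
[ 0.5566 -0.1272  0.056 ] toolF [-1.1 -0.6 -3.8] toolM [ 0.02 -0.28 -0.01] 0.3870870126697351
force: [1.1, -0.6, 4.0]
[ 0.5566 -0.1272  0.058 ] toolF [-0.9 -0.9 -4. ] toolM [ 0.02 -0.27 -0.01] 0.3837910906391271
```

```bash
for i in 1; do :; done; python3 -m inch '[{"gripper":0,"dx":0,"dy":0,"dz":-1,"turn":0},{"gripper":0,"dx":0,"dy":0,"dz":-2,"turn":0},{"gripper":0,"dx":0,"dy":0,"dz":-2,"turn":0}]'|grep force; python3 f.py
python3 -m inch '[{"gripper":0,"dx":0,"dy":0,"dz":-1,"turn":0},{"gripper":0,"dx":0,"dy":0,"dz":-1.5,"turn":0},{"gripper":0,"dx":0,"dy":0,"dz":-1.5,"turn":0}]'|grep force; python3 f.py
python3 -m inch '[{"gripper":0,"dx":0,"dy":0,"dz":-1,"turn":0},{"gripper":0,"dx":0,"dy":0,"dz":-1.5,"turn":0},{"gripper":0,"dx":0,"dy":0,"dz":-1.5,"turn":0}]'|grep force; python3 f.py
```

```text
force: [1.4, -0.2, 3.9]
[ 0.5565 -0.1272  0.06  ] toolF [-1.3 -0.6 -3.9] toolM [ 0.02 -0.31 -0.1 ] 0.3869995795868051
force: [3.4, -0.2, 0.1]
[ 0.5566 -0.1272  0.061 ] toolF [-3.2 -1.3 -0.1] toolM [ 0.14 -0.48  0.02] 0.3884127698834645
force: [5.6, -1.6, -10.9]
[ 0.5565 -0.1272  0.0611] toolF [-4.8 -3.3 10.9] toolM [ 0.45 -0.85 -0.05] 0.38697711705470306
```

Lips are felt at TCP z≈0.061 (lip underside ≈61.5 mm). I unload and open.

```bash
python3 -m inch '[{"gripper":0,"dx":0.3,"dy":0,"dz":1,"turn":0},{"gripper":0,"dx":0.3,"dy":0,"dz":1.4,"turn":0},{"gripper":0,"dx":0.3,"dy":0,"dz":1.4,"turn":0}]'|grep force; python3 f.py
python3 -m inch '[{"gripper":75,"dx":0,"dy":0,"dz":0,"turn":0},{"gripper":75,"dx":0,"dy":0,"dz":0,"turn":0},{"gripper":75,"dx":0,"dy":0,"dz":0,"turn":0},{"gripper":75,"dx":0,"dy":0,"dz":0,"turn":0},{"gripper":75,"dx":0,"dy":0,"dz":0,"turn":0},{"gripper":75,"dx":0,"dy":0,"dz":0,"turn":0},{"gripper":75,"dx":0,"dy":0,"dz":0,"turn":0},{"gripper":75,"dx":0,"dy":0,"dz":0,"turn":0}]'; python3 f.py
```

```text
force: [5.2, -0.1, -5.9]
[ 0.5562 -0.1272  0.0611] toolF [-4.9 -1.8  5.9] toolM [ 0.3  -0.75 -0.  ] 0.3887976367542731
time_s: 16.35
position: [0.5562, -0.1272, 0.0615]
tcp_rot: [[-0.947, -0.322, -0.0], [-0.322, 0.947, 0.0], [0.0, 0.0, -1.0]]
force: [-0.1, -0.0, 0.0]
opening: 0.748
[ 0.5562 -0.1272  0.0615] toolF [ 0.1  0.  -0. ] toolM [-0.02 -0.   -0.  ] 0.7480378607650611
```

```bash
python3 -m inch '[{"gripper":75,"dx":0,"dy":0,"dz":-15,"turn":0},{"gripper":80,"dx":0,"dy":0,"dz":-50,"turn":0},{"gripper":100,"dx":0,"dy":0,"dz":-95,"turn":0},{"gripper":100,"dx":0,"dy":0,"dz":-120,"turn":0},{"gripper":100,"dx":0,"dy":0,"dz":-120,"turn":0},{"gripper":100,"dx":0,"dy":0,"dz":-120,"turn":0}]' | grep -E 'time|pos'
python3 - <<'E'
from h import *
st=read_state();im=capture('wrist');cv2.imwrite('pics/w6.png',im[:,:,::-1]);K,M=cam('wrist',st);np.savez('w6.npz',K=K,M=M)
print(st['position'],inlay(im,proj(K,M,[.5567,-.1274,.0615])[0],K,M,.0615),proj(K,M,[.5567,-.1274,.0615]))
print(togo(st,[.432,-.297,.135],-23.2))
E
```

```text
time_s: 16.95
position: [0.5561, -0.1272, 0.1818]
[ 0.55612464 -0.12718132  0.18177055] ((0.0, 0.0), (0.0, 0.0), 0.0) [[279.90123623 209.264009  ]]
(array([ 172.3, -120.7,   46.7]), np.float64(0.7331))
```

View pics/w6.png

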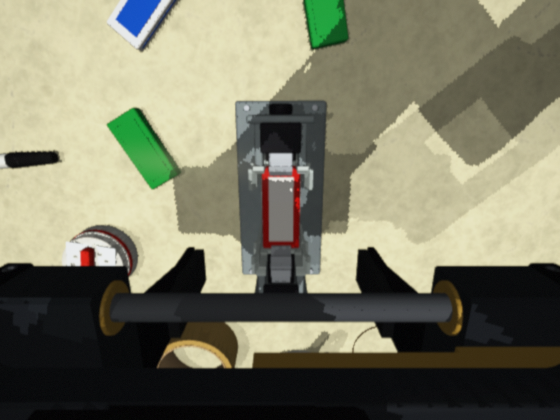

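The red tile is seated level under the lips (cols 262–299, rows 170–247), and the white/blue tile shows at top left. Next I fetch the white one.

```bash
python3 -m inch '[{"gripper":100,"dx":35,"dy":-24,"dz":0,"turn":0.14},{"gripper":100,"dx":70,"dy":-49,"dz":0,"turn":0.28},{"gripper":100,"dx":105,"dy":-73,"dz":10,"turn":0.42},{"gripper":100,"dx":140,"dy":-97,"dz":30,"turn":0.56},{"gripper":100,"dx":172,"dy":-121,"dz":46,"turn":0.7},{"gripper":100,"dx":172,"dy":-121,"dz":46,"turn":0.733},{"gripper":100,"dx":172,"dy":-121,"dz":46,"turn":0.733},{"gripper":100,"dx":172,"dy":-121,"dz":46,"turn":0.733}]' | grep -E 'time|pos'
python3 - <<'E'
from h import *
st=read_state();im=capture('wrist');cv2.imwrite('pics/w7.png',im[:,:,::-1]);K,M=cam('wrist',st)
b=blob(im,'blue',proj(K,M,[.43,-.297,.014])[0],K,M,.014);print(st['position'],proj(K,M,[.43,-.297,.014]),b)
print(togo(st,[*b[0],.035],b[2]))
E
```

```text
time_s: 17.8
position: [0.4319, -0.2965, 0.1343]
[ 0.43188488 -0.29646685  0.13430681] [[279.16777029 207.70555992]] (array([ 0.42697525, -0.2965148 ]), [20.86176109313965, 58.55470275878906], -22.759033203125, np.int32(1505))
(array([ 4.2, -2.1, 99.3]), np.float64(-0.0068))
```

```bash
python3 -m inch '[{"gripper":100,"dx":4.5,"dy":-2.1,"dz":40,"turn":-0.007},{"gripper":100,"dx":4.5,"dy":-2.1,"dz":80,"turn":-0.007},{"gripper":100,"dx":4.5,"dy":-2.1,"dz":105,"turn":-0.007},{"gripper":100,"dx":4.5,"dy":-2.1,"dz":110,"turn":-0.007},{"gripper":100,"dx":4.5,"dy":-2.1,"dz":110,"turn":-0.007},{"gripper":100,"dx":4.5,"dy":-2.1,"dz":110,"turn":-0.007}]' | grep -E 'time|pos|force'
python3 - <<'E'
from h import *
st=read_state();print(togo(st,[.42697,-.29651,.0135],-22.76),st['position'])
E
```

```text
time_s: 18.45
position: [0.4284, -0.2976, 0.0265]
force: [-0.1, -0.2, -0.0]
(array([ 1.8,  0.5, 13. ]), np.float64(0.0006)) [ 0.42840824 -0.29761868  0.0265189 ]
```

```bash
python3 -m inch '[{"gripper":100,"dx":1.5,"dy":0.5,"dz":5,"turn":0},{"gripper":100,"dx":1.5,"dy":0.5,"dz":5,"turn":0},{"gripper":100,"dx":1.5,"dy":0.5,"dz":5,"turn":0}]' | grep -E 'time|pos|force'
python3 - <<'E'
from h import *
for i in range(1):
    st=read_state();im=capture('wrist');K,M=cam('wrist',st);cv2.imwrite('pics/w8.png',im[:,:,::-1])
    print(togo(st,[.42697,-.29651,.0135],-22.76),st['position'])
st=read_state();print(togo(st,[.42697,-.29651,.0135],-22.76))
m=mask(im,'blue');ys,xs=np.where(m);P=(toplane(K,M,np.c_[xs,ys],.014)-st['position'])@np.array(st['tcp_rot'])*1000
print('inlay in tool: x max',np.percentile(P[:,0],99.5),'y',np.percentile(P[:,1],[1,99]))
E
```

```text
time_s: 18.75
position: [0.4264, -0.2966, 0.0211]
force: [0.6, 0.3, -0.7]
(array([-0.5,  0.3,  7.6]), np.float64(-0.0006)) [ 0.42642986 -0.29655567  0.02107607]
(array([-0.4,  0.3,  7.5]), np.float64(-0.0006))
inlay in tool: x max 29.018815831173857 y [-10.15638988  10.79777451]
```

```bash
python3 -m inch '[{"gripper":100,"dx":0,"dy":0.3,"dz":4,"turn":0},{"gripper":100,"dx":0,"dy":0.3,"dz":7.6,"turn":0},{"gripper":0,"dx":0,"dy":0.3,"dz":7.6,"turn":0},{"gripper":0,"dx":0,"dy":0.3,"dz":7.6,"turn":0},{"gripper":0,"dx":0,"dy":0.3,"dz":7.6,"turn":0},{"gripper":0,"dx":0,"dy":0.3,"dz":7.6,"turn":0},{"gripper":0,"dx":0,"dy":0.3,"dz":7.6,"turn":0},{"gripper":0,"dx":0,"dy":0.3,"dz":7.6,"turn":0},{"gripper":0,"dx":0,"dy":0.3,"dz":7.6,"turn":0},{"gripper":0,"dx":0,"dy":0.3,"dz":7.6,"turn":0},{"gripper":0,"dx":0,"dy":0.3,"dz":7.6,"turn":0},{"gripper":0,"dx":0,"dy":0.3,"dz":7.6,"turn":0}]'
python3 - <<'E'
from h import *
st=read_state();print(st['position'],togo(st,[.5569,-.1273,.17],18.8))
E
```

```text
time_s: 20.0
position: [0.4264, -0.2961, 0.0129]
tcp_rot: [[-0.922, 0.387, 0.0], [0.387, 0.922, 0.0], [-0.0, 0.0, -1.0]]
force: [0.7, 0.2, 0.9]
opening: 0.385
[ 0.42637418 -0.29605723  0.01288751] (array([ -55. ,  206.1, -157.1]), np.float64(-0.726))
```

```bash
python3 -m inch '[{"gripper":0,"dx":0,"dy":0,"dz":-45,"turn":0},{"gripper":0,"dx":0,"dy":0,"dz":-90,"turn":0},{"gripper":0,"dx":0,"dy":15,"dz":-130,"turn":-0.05},{"gripper":0,"dx":-10,"dy":45,"dz":-157,"turn":-0.18},{"gripper":0,"dx":-20,"dy":85,"dz":-157,"turn":-0.32},{"gripper":0,"dx":-32,"dy":125,"dz":-157,"turn":-0.46},{"gripper":0,"dx":-44,"dy":165,"dz":-157,"turn":-0.6},{"gripper":0,"dx":-55,"dy":206,"dz":-157,"turn":-0.726},{"gripper":0,"dx":-55,"dy":206,"dz":-157,"turn":-0.726},{"gripper":0,"dx":-55,"dy":206,"dz":-157,"turn":-0.726},{"gripper":0,"dx":-55,"dy":206,"dz":-157,"turn":-0.726}]'|grep -E 'time|force|op'; python3 f.py
python3 - <<'E'
from h import *
st=read_state();print(togo(st,[.5568,-.1273,.122],18.8))
E
```

```text
time_s: 21.1
force: [-0.1, 0.0, -1.3]
opening: 0.392
[ 0.556  -0.1278  0.1695] toolF [0.1 0.  1.3] toolM [-0.03  0.   -0.05] 0.39199249693885657
(array([-1. ,  0.2, 47.5]), np.float64(-0.0009))
```

```bash
python3 -m inch '[{"gripper":0,"dx":-0.7,"dy":0.2,"dz":20,"turn":0},{"gripper":0,"dx":-0.7,"dy":0.2,"dz":40,"turn":0},{"gripper":0,"dx":-0.7,"dy":0.2,"dz":47,"turn":0},{"gripper":0,"dx":-0.7,"dy":0.2,"dz":47,"turn":0},{"gripper":0,"dx":-0.7,"dy":0.2,"dz":47,"turn":0},{"gripper":0,"dx":-0.7,"dy":0.2,"dz":47,"turn":0}]'|grep -E 'time'; python3 f.py
python3 - <<'E'
from h import *
st=read_state();im=capture('wrist');cv2.imwrite('pics/w9.png',im[:,:,::-1]);K,M=cam('wrist',st)
print(st['position'],togo(st,[.5568,-.1273,.1],18.8))
m=mask(im,'blue');ys,xs=np.where(m);P=(toplane(K,M,np.c_[xs,ys],st['position'][2]+.0011)-st['position'])@np.array(st['tcp_rot'])*1000
print('inlay in tool: x max',np.percentile(P[:,0],99.5),'y',np.percentile(P[:,1],[1,99]))
for lo in (0,15): 
    q=P[(P[:,0]>lo)&(P[:,0]<lo+10)];print(lo,np.percentile(q[:,1],[2,98]).mean())
E
```

```text
time_s: 21.7
[ 0.558  -0.1277  0.1238] toolF [0.1 0.8 0.6] toolM [-0.02  0.05 -0.01] 0.385100729797315
[ 0.55802422 -0.12772095  0.12380556] (array([ 1.1,  0.8, 23.8]), np.float64(-0.0006))
inlay in tool: x max 28.42213830529102 y [-10.26694229  10.6782095 ]
0 0.1984567044838963
15 0.24355462733088995
```

```bash
python3 -m inch '[{"gripper":0,"dx":1.0,"dy":0.6,"dz":4,"turn":0},{"gripper":0,"dx":1.0,"dy":0.6,"dz":8,"turn":0},{"gripper":0,"dx":1.0,"dy":0.6,"dz":12,"turn":0},{"gripper":0,"dx":1.0,"dy":0.6,"dz":15,"turn":0},{"gripper":0,"dx":1.0,"dy":0.6,"dz":18,"turn":0},{"gripper":0,"dx":1.0,"dy":0.6,"dz":18,"turn":0},{"gripper":0,"dx":1.0,"dy":0.6,"dz":18,"turn":0}]'|grep -E 'time'; python3 f.py
python3 - <<'E'
from h import *
st=read_state();print(togo(st,[.5567,-.1274,.1],18.8))
E
```

```text
time_s: 22.45
[ 0.5563 -0.1268  0.1047] toolF [ 0.2 -0.4  0.3] toolM [-0.08  0.04  0.08] 0.38734690870792915
(array([-0.2, -0.7,  4.7]), np.float64(0.0001))
```

```bash
python3 -m inch '[{"gripper":0,"dx":0,"dy":-0.5,"dz":2,"turn":0},{"gripper":0,"dx":0,"dy":-0.5,"dz":4,"turn":0},{"gripper":0,"dx":0,"dy":-0.5,"dz":4,"turn":0},{"gripper":0,"dx":0,"dy":-0.5,"dz":4,"turn":0}]'|grep -E 'time'; python3 f.py
python3 -m inch '[{"gripper":0,"dx":0,"dy":0,"dz":1.5,"turn":0},{"gripper":0,"dx":0,"dy":0,"dz":3,"turn":0},{"gripper":0,"dx":0,"dy":0,"dz":3,"turn":0}]'|grep -E 'time'; python3 f.py
```

```text
time_s: 22.85
[ 0.5564 -0.1273  0.1008] toolF [-0.  -0.3  0.5] toolM [ 0.01  0.02 -0.02] 0.3864507369165244
time_s: 23.15
[ 0.5565 -0.1274  0.098 ] toolF [ 1.5 -0.3 -1.2] toolM [-0.    0.16  0.05] 0.38387253811151323
```

Entered cleanly with little lateral force. Continuing.

```bash
python3 -m inch '[{"gripper":0,"dx":0.2,"dy":0,"dz":2,"turn":0},{"gripper":0,"dx":0.2,"dy":0,"dz":4,"turn":0},{"gripper":0,"dx":0.2,"dy":0,"dz":6,"turn":0},{"gripper":0,"dx":0.2,"dy":0,"dz":6,"turn":0}]'|grep -E 'time'; python3 f.py
python3 -m inch '[{"gripper":0,"dx":0,"dy":0,"dz":2,"turn":0},{"gripper":0,"dx":0,"dy":0,"dz":4,"turn":0},{"gripper":0,"dx":0,"dy":0,"dz":6,"turn":0},{"gripper":0,"dx":0,"dy":0,"dz":6,"turn":0}]'|grep -E 'time'; python3 f.py
```

```text
time_s: 23.55
[ 0.5563 -0.1273  0.0912] toolF [-0.1 -0.8  0.8] toolM [ 0.07 -0.01  0.09] 0.38801603319828076
time_s: 23.95
[ 0.5563 -0.1272  0.0854] toolF [-1.1 -0.3  1.9] toolM [-0.04 -0.11  0.02] 0.38826598094422654
```

```bash
python3 -m inch '[{"gripper":0,"dx":0,"dy":0,"dz":1,"turn":0},{"gripper":0,"dx":0,"dy":0,"dz":2,"turn":0},{"gripper":0,"dx":0,"dy":0,"dz":3,"turn":0},{"gripper":0,"dx":0,"dy":0,"dz":3,"turn":0}]'|grep -E 'time'; python3 f.py
```

```text
time_s: 24.35
[ 0.5564 -0.1274  0.0832] toolF [ 0.6  0.6 -1.7] toolM [-0.13  0.1  -0.01] 0.38458334985036735
```

```bash
python3 -m inch '[{"gripper":0,"dx":0,"dy":0,"dz":1,"turn":0},{"gripper":0,"dx":0,"dy":0,"dz":2,"turn":0},{"gripper":0,"dx":0,"dy":0,"dz":3,"turn":0},{"gripper":0,"dx":0,"dy":0,"dz":3,"turn":0}]'|grep -E 'time'; python3 f.py
python3 -m inch '[{"gripper":0,"dx":0,"dy":0,"dz":1,"turn":0},{"gripper":0,"dx":0,"dy":0,"dz":2,"turn":0},{"gripper":0,"dx":0,"dy":0,"dz":3,"turn":0},{"gripper":0,"dx":0,"dy":0,"dz":3,"turn":0}]'|grep -E 'time'; python3 f.py
python3 -m inch '[{"gripper":0,"dx":0,"dy":0,"dz":1,"turn":0},{"gripper":0,"dx":0,"dy":0,"dz":2,"turn":0},{"gripper":0,"dx":0,"dy":0,"dz":3,"turn":0},{"gripper":0,"dx":0,"dy":0,"dz":3,"turn":0}]'|grep -E 'time'; python3 f.py
```

```text
time_s: 24.75
[ 0.5565 -0.1276  0.0805] toolF [ 0.9  0.5 -5.3] toolM [-0.1   0.2   0.06] 0.38773621847131884
time_s: 25.15
[ 0.5566 -0.1277  0.0775] toolF [ 2.1  0.6 -5.2] toolM [-0.05  0.15  0.01] 0.38963498680037517
time_s: 25.55
[ 0.5565 -0.1276  0.074 ] toolF [ 1.6 -0.7 -4. ] toolM [0.07 0.18 0.03] 0.38401835717320937
```

```bash
python3 -m inch '[{"gripper":0,"dx":0.3,"dy":0,"dz":1,"turn":0},{"gripper":0,"dx":0.3,"dy":0,"dz":2,"turn":0},{"gripper":0,"dx":0.3,"dy":0,"dz":3,"turn":0},{"gripper":0,"dx":0.3,"dy":0,"dz":3,"turn":0}]'|grep -E 'time'; python3 f.py
python3 -m inch '[{"gripper":0,"dx":0,"dy":0,"dz":1,"turn":0},{"gripper":0,"dx":0,"dy":0,"dz":2,"turn":0},{"gripper":0,"dx":0,"dy":0,"dz":3,"turn":0},{"gripper":0,"dx":0,"dy":0,"dz":3,"turn":0}]'|grep -E 'time'; python3 f.py
python3 -m inch '[{"gripper":0,"dx":0,"dy":0,"dz":1,"turn":0},{"gripper":0,"dx":0,"dy":0,"dz":2,"turn":0},{"gripper":0,"dx":0,"dy":0,"dz":3,"turn":0},{"gripper":0,"dx":0,"dy":0,"dz":3,"turn":0}]'|grep -E 'time'; python3 f.py
```

```text
time_s: 25.95
[ 0.5565 -0.1276  0.071 ] toolF [ 0.3 -0.5 -3.7] toolM [-0.02  0.05 -0.  ] 0.3845649934590323
time_s: 26.35
[ 0.5565 -0.1276  0.0681] toolF [-0.3 -1.3 -4.8] toolM [ 0.04  0.04 -0.03] 0.38492244883723753
time_s: 26.75
[ 0.5565 -0.1276  0.0651] toolF [ 0.5  0.3 -4.9] toolM [0.05 0.07 0.04] 0.38446553055741
```

```bash
python3 -m inch '[{"gripper":0,"dx":0,"dy":0,"dz":1,"turn":0},{"gripper":0,"dx":0,"dy":0,"dz":2,"turn":0},{"gripper":0,"dx":0,"dy":0,"dz":3,"turn":0},{"gripper":0,"dx":0,"dy":0,"dz":3,"turn":0}]'|grep -E 'time'; python3 f.py
python3 -m inch '[{"gripper":0,"dx":0,"dy":0,"dz":0.5,"turn":0},{"gripper":0,"dx":0,"dy":0,"dz":1,"turn":0},{"gripper":0,"dx":0,"dy":0,"dz":1,"turn":0}]'|grep -E 'time'; python3 f.py
python3 -m inch '[{"gripper":0,"dx":0,"dy":0,"dz":0.5,"turn":0},{"gripper":0,"dx":0,"dy":0,"dz":1,"turn":0},{"gripper":0,"dx":0,"dy":0,"dz":1,"turn":0}]'|grep -E 'time'; python3 f.py
```

```text
time_s: 27.15
[ 0.5565 -0.1276  0.0621] toolF [ 1.2  0.1 -5.1] toolM [0.01 0.05 0.01] 0.38640994017046104
time_s: 27.45
[ 0.5565 -0.1276  0.0612] toolF [ 0.7 -1.2 -5.7] toolM [ 0.02  0.12 -0.04] 0.38736213182409995
time_s: 27.75
[ 0.5565 -0.1276  0.06  ] toolF [ 0.7 -0.7 -4.5] toolM [-0.   -0.01  0.  ] 0.3858392007243066
```

```bash
python3 -m inch '[{"gripper":0,"dx":0,"dy":0,"dz":0.4,"turn":0},{"gripper":0,"dx":0,"dy":0,"dz":0.8,"turn":0},{"gripper":0,"dx":0,"dy":0,"dz":0.8,"turn":0}]'|grep -E 'time'; python3 f.py
python3 -m inch '[{"gripper":0,"dx":0,"dy":0,"dz":0.3,"turn":0},{"gripper":0,"dx":0,"dy":0,"dz":0.6,"turn":0},{"gripper":0,"dx":0,"dy":0,"dz":0.6,"turn":0}]'|grep -E 'time'; python3 f.py
```

```text
time_s: 28.05
[ 0.5565 -0.1276  0.0592] toolF [ 0.1 -1.1 -5.1] toolM [ 0.09 -0.06  0.01] 0.38798295572876396
time_s: 28.35
[ 0.5565 -0.1276  0.0586] toolF [-0.4 -0.2 -5.5] toolM [0.08 0.06 0.05] 0.3852051389176303
```

```bash
python3 -m inch '[{"gripper":0,"dx":0,"dy":0,"dz":-0.7,"turn":0},{"gripper":0,"dx":0,"dy":0,"dz":-1.4,"turn":0},{"gripper":0,"dx":0,"dy":0,"dz":-1.4,"turn":0}]'|grep -E 'time'; python3 f.py
python3 -m inch '[{"gripper":0,"dx":0,"dy":0,"dz":-0.5,"turn":0},{"gripper":0,"dx":0,"dy":0,"dz":-1,"turn":0},{"gripper":0,"dx":0,"dy":0,"dz":-1,"turn":0}]'|grep -E 'time'; python3 f.py
```

```text
time_s: 28.65
[ 0.5565 -0.1276  0.0601] toolF [ 0.2 -1.3 -5.2] toolM [0.04 0.03 0.01] 0.38957679762364816
time_s: 28.95
[ 0.5565 -0.1276  0.0605] toolF [-1.7 -1.1 -0.8] toolM [ 0.18 -0.22  0.03] 0.3835738952583461
```

The lip catches the white tile at 0.0605, as predicted, and the force falls to about zero, so it has snapped. Release.

```bash
python3 -m inch '[{"gripper":75,"dx":0,"dy":0,"dz":0,"turn":0},{"gripper":75,"dx":0,"dy":0,"dz":0,"turn":0},{"gripper":75,"dx":0,"dy":0,"dz":0,"turn":0},{"gripper":75,"dx":0,"dy":0,"dz":0,"turn":0},{"gripper":75,"dx":0,"dy":0,"dz":0,"turn":0},{"gripper":75,"dx":0,"dy":0,"dz":0,"turn":0},{"gripper":75,"dx":0,"dy":0,"dz":0,"turn":0},{"gripper":75,"dx":0,"dy":0,"dz":0,"turn":0}]' | grep time; python3 f.py
python3 -m inch '[{"gripper":75,"dx":0,"dy":0,"dz":-15,"turn":0},{"gripper":75,"dx":0,"dy":0,"dz":-50,"turn":0},{"gripper":75,"dx":0,"dy":0,"dz":-95,"turn":0},{"gripper":75,"dx":0,"dy":0,"dz":-120,"turn":0},{"gripper":75,"dx":0,"dy":0,"dz":-120,"turn":0},{"gripper":75,"dx":0,"dy":0,"dz":-120,"turn":0}]' | grep -E 'time|pos'
python3 - <<'E'
from h import *
st=read_state();im=capture('wrist');K,M=cam('wrist',st)
c=proj(K,M,[.5567,-.1274,.0615])[0];b=blob(im,'blue',c,K,M,.0615);print(c,b,(np.r_[b[0],.0615]-st['position'])@np.array(st['tcp_rot'])*1000)
s=capture('scene')
a=cv2.resize(im[90:290,200:360,::-1],None,fx=2.5,fy=2.5,interpolation=cv2.INTER_CUBIC)
s=s[190:300,230:325,::-1];s=cv2.resize(s,None,fx=4.2,fy=4.2,interpolation=cv2.INTER_CUBIC)
o=np.zeros((500,800,3),np.uint8);o[:a.shape[0],:400]=a;o[:s.shape[0],401:401+s.shape[1]]=s[:,:399];cv2.imwrite('pics/z10.png',o)
E
```

```text
time_s: 29.75
[ 0.556  -0.1274  0.0609] toolF [-0.4 -0.5 -0.6] toolM [-0.07  0.05  0.02] 0.7485068030466966
time_s: 30.35
position: [0.5559, -0.1274, 0.1812]
[280.05375253 209.70176147] (array([ 0.5577572, -0.126884 ]), [20.989316940307617, 58.29891586303711], 18.937925338745117, np.int32(1462)) [-1.80871456e+00 -4.88425650e-02  1.19705299e+02]
```

View pics/z10.png

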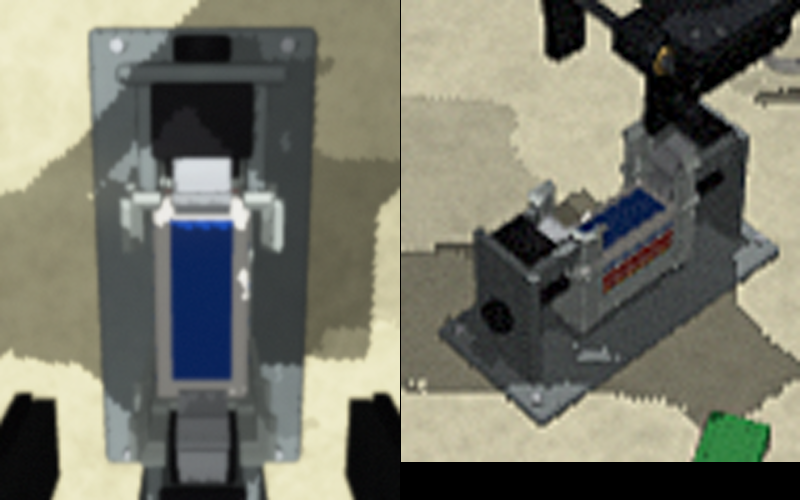

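White sits level on red, with both lips over its ends (crop (200,200) and (200,400)), and the gripper is clear. Handing in.

```bash
python3 -c "
from rig import *
print(hand_in())"
```

```text
the job is handed in; nothing more can be done
None
```

Both tiles are in the dispenser and the job is handed in at about 30 s of robot time; the hand-in gave no verdict. The right-hand red tile went in first and was let go under the lips. The white tile then went in on top of it the same way.

- **Forces:** the highest I read was about 11 N, a brief pull up against the lips while finding their height with the red tile. Readings came only at the end of each move, so short peaks may be missing. Pushing down never read above about 6 N.
- **Snap check:** drawing each tile gently back up, the lips held it at TCP z ≈ 0.061 m. That puts the lips about 3.5 mm above their mean height. I stopped the white tile about 1 mm short of the estimated solid point.
- **Last pictures:** white lies level on red, with the lips over both its ends. Its inlay is aligned with the dispenser to about 0.2° and measures within about 1.2 mm of centre, assuming a top height of 61.5 mm. The gripper was open and clear at z ≈ 0.18 m.
- **Disagreements:** the top and wrist cameras placed the dispenser about 3 mm apart. I used the wrist view and then corrected by feel, with about 4 N of sideways force as the red tile entered. Two early move commands were refused as invalid because they left out some values, and nothing moved.
- **Not checked:** I did not re-measure the mug, timer, jar and tape roll at the end. The planned path stayed clear of them, and I saw no sign of contact.

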